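# Stack the inspected sample pots on their coloured bases

## Task

Put the inspected sample pots away in two stacks. On the blue base set the pot of brass nuts, on it the pot of red caps, and close that with the blue lid; on the yellow base set the pot of black chips and close it with the yellow lid, every piece upright and fully seated in the one below, and let go. Keep the pots upright all the time, and leave the pot of green caps, the loupe and the amber bottle where they are.

Things in the scene. Friction and masses are not known exactly. Their poses are not given: they have to be found in the camera images.
- pot_brass: loose white pot, 50 mm across, 46 high, brass nuts seen from above (fixed in it), side band of that colour. Origin: centre of underside, z up. Lowest 6 mm: foot tapering 37 to 31 mm, then a shoulder and straight wall. Top recess 43 mm across, 6.5 deep, takes a foot; what sits in it has its origin 40 mm above this one. Grip upper half of wall. 80-150 g.
- pot_red: loose white pot, 50 mm across, 46 high, red caps seen from above (fixed in it), side band of that colour. Origin: centre of underside, z up. Lowest 6 mm: foot tapering 37 to 31 mm, then a shoulder and straight wall. Top recess 43 mm across, 6.5 deep, takes a foot; what sits in it has its origin 40 mm above this one. Grip upper half of wall. 80-150 g.
- pot_black: loose white pot, 50 mm across, 46 high, black square chips seen from above (fixed in it), side band of that colour. Origin: centre of underside, z up. Lowest 6 mm: foot tapering 37 to 31 mm, then a shoulder and straight wall. Top recess 43 mm across, 6.5 deep, takes a foot; what sits in it has its origin 40 mm above this one. Grip upper half of wall. 80-150 g.
- pot_green: loose white pot, 50 mm across, 46 high, green caps seen from above (fixed in it), side band of that colour. Origin: centre of underside, z up. Lowest 6 mm: foot tapering 37 to 31 mm, then a shoulder and straight wall. Top recess 43 mm across, 6.5 deep, takes a foot; what sits in it has its origin 40 mm above this one. Not wanted, must stay.
- lid_blue: loose round blue solid plastic lid, drops in without turning, 50 mm across, 36 mm high, ribbed side, flat top. Origin: centre of underside, z up. Lowest 6 mm: foot tapering 37 to 31 mm, fits a pot's top recess; seated, its origin is 40 mm above the pot's origin. Grip upper half of wall. 50-100 g.
- lid_yellow: loose round yellow solid plastic lid, drops in without turning, 50 mm across, 36 mm high, ribbed side, flat top. Origin: centre of underside, z up. Lowest 6 mm: foot tapering 37 to 31 mm, fits a pot's top recess; seated, its origin is 40 mm above the pot's origin. Grip upper half of wall. 50-100 g.
- base_blue: blue round metal base fixed to the bench, 84 mm across, 12 mm high, origin at the centre of its underside. Central round recess in its top, 43 mm across, 7.6 mm deep, for a pot's foot; a seated pot's shoulder rests on the base's top, its origin 6 mm above the base's origin. Its yaw has no meaning.
- base_yellow: yellow round metal base fixed to the bench, 84 mm across, 12 mm high, origin at the centre of its underside. Central round recess in its top, 43 mm across, 7.6 mm deep, for a pot's foot; a seated pot's shoulder rests on the base's top, its origin 6 mm above the base's origin. Its yaw has no meaning.
- loupe: loose black eye loupe, a waisted round piece standing upright with a pale lens on top, 38 mm diameter at the foot, 36 mm high; origin at the centre of its underside. Not wanted, must stay.
- vial: loose small amber glass bottle with a pale label and white cap, upright, 30 mm diameter, 70 mm high, origin at the centre of its underside. Not wanted, must stay.

How it is judged:
By the outcome, as a careful person would: the job done as asked, in the order asked, and still so for the second after the job is handed in, with the robot touching nothing.
It also fails if it takes over 112 s, if anything falls off the work surface, if the arm or the gripper's body presses on something with over 40 N, if the wrist force passes 120 N, or if a joint passes its speed limit or range.

## Robot

A 7-joint arm with a two-finger parallel gripper is mounted at the origin on the work surface. World frame = base frame: x ahead of the robot, y to its left, z up, the work surface at z = 0. Lengths are in m, angles in rad, forces in N, time in s.
With the tool pointing down it reaches from about 0.35 to 0.9 m from the base axis. Payload 8.1 kg.
Tool frame: the origin (TCP) lies between the finger pads; the fingertips stand ahead of it and the grasp point (between the pads) is the TCP (arm.nose_length is the z of the fingertips in the tool frame, in m); z points along the fingers, y is the line along which they close (so a half turn about z gives the same grasp; the last joint's range is limited). The gripper opens to 92 mm and grips with 3 to 60 N. Pads are 19 mm wide; open, the fingers measure 130 mm over their backs; the gripper's body (75 mm by 190 mm) begins 47 mm behind the grasp point.
Start: joints at [-1.213, 0.434, 0.025, 1.573, -0.012, 1.134, -0.075], TCP at [0.278, 0.56, 0.246] pointing down, gripper open.
Joint ranges: [-2.62, 2.62], [-0.44, 2.09], [-1.27, 1.32], [0.08, 2.57], [-1.32, 4.46], [0.12, 2], [-2.74, 2.74]. Speed limits (rad/s): [2.22, 2.22, 3.01, 3.01, 3.14, 3.14, 3.14].

## Interface

Orientations are given as a rotation vector (axis times angle).
In Python, from cell import sensors, optics, arm gives the robot as it stands.
- The arm moves only by the tool arm_command, never from a script. Its argument "deltas" is one flat list of numbers, 7 for each row, row after row: the turn, a rotation vector about the world's x, y, z as a fraction of full scale, then the shift along the world's x, y, z as a fraction of full scale, then the finger opening in mm, from 0 to 91.8. In form: [wx, wy, wz, dx, dy, dz, fingers, wx, wy, wz, dx, dy, dz, fingers, ...]. A call has 1 to 20 rows; each row is the pose to reach, as a shift and turn from the pose commanded when the call began; what a row does not reach only later rows make up. Full scale, the value 1, is 1 m for a shift and 90 degrees for a turn. A row lasts 1/10 s, in which the tool goes at most 50 mm and 8.59 degrees, less where a joint would pass 70% of its speed; a pose out of reach is approached as far as the arm can. A call with a number of a shift or a turn outside -1 to 1 is refused whole. A call with a gripper value outside its range is refused whole. The fingers move at their own pace and stop on an object; "force" is the grip in N (left out, the last holds). Time passes only in rows, so rows that repeat a pose let the fingers close. It gives the time, the measured TCP pose, the force, the opening and the grip force at its end, in the units of the state.
- sensors.observe(): the state, without advancing time (a new reading comes with each control period).
- optics.get_image(name): name is "scene" or "top" or "wrist"; returns the picture (400x640x3 uint8, blue, green, red); there is no depth.
- optics.calibration(name): a dict with "camera_matrix" (3x3 intrinsics, pixels), "rvec" (rotation vector, rad) and "tvec" (3), from world to camera coordinates, as OpenCV has them. Camera axes: x right, y down, z forward; pixel columns grow to the right and rows downward; lengths in m; the calibration is good to about 2 mm. A picture is of the moment at which its call begins: read the wrist's pose just before it. calibration takes no time and is no camera call; for the wrist camera it gives the pose at the moment of the call.
- arm.sign_off(): hands the job in; it is judged then, once.
The state is a dict: "clock": time; "joints": joint angles; "dq": joint speeds; "joint_efforts": joint torques, N m; "position": TCP position; "ee_rot": TCP orientation; "force": force on the tool from outside, world axes, zero at the start; "ft_torque": the same for the moment, N m; "width": opening from 0.0 (shut) to 1.0 (fully open); "gripper_force": force on a finger pad.
Only numpy, scipy, OpenCV 4.12 (cv2) and the standard library are available. Lean on these libraries where they do the work, as an engineer would, in place of code of your own. Each camera call takes 0.05 s, during which the arm holds its last target. There are 200 camera calls.

## Working session

There is one attempt and no reset: what is moved stays moved. The work goes in short steps, Python scripts to look and compute and a tool call to move; the robot and the scene stay as the last step left them, time stands still between calls to the robot, and variables do not carry over. Pictures are saved under pics/ and viewed, at most 14 in all, crops included, and the job is handed in when it is done.

Besides the shell and the picture viewer there is one more tool, called after "Emit:" by a JSON object that holds its "api" and its "payload", one argument or row to a line. arm_command: Moves the arm, as the interface text tells. Its arguments: {"type":"object","properties":{"deltas":{"type":"array","items":{"type":"number"}},"force":{"type":"number"}},"required":["deltas"]}

```bash
ls; mkdir -p pics
python3 - <<'E'
from cell import sensors, optics, arm
import cv2
s=sensors.observe();print(s, arm.nose_length)
for n in("top","scene"):
    cv2.imwrite(f"pics/{n}0.png",optics.get_image(n)); c=optics.calibration(n); print(n,c)
E
```

```text
pics
{'clock': 0.0, 'joints': array([-1.21258487,  0.43518942,  0.02495557,  1.57408439, -0.01155704,
        1.13396507, -0.07511856]), 'dq': array([ 6.55983832e-04, -7.39583668e-04,  1.05134533e-03, -4.61257738e-04,
        1.29920549e-03, -2.11048848e-04,  2.20249431e-05]), 'joint_efforts': array([ 6.19374623e-04, -6.67830563e+01,  9.85500924e-01, -3.14464974e+01,
       -6.04389142e-02,  4.27285081e-02,  2.06032705e-04]), 'position': array([0.27776684, 0.55936719, 0.24497051]), 'ee_rot': array([-7.17495748e-01, -3.05837936e+00,  2.34312717e-03]), 'force': array([-0.37173654,  0.11075427,  0.56344308]), 'ft_torque': array([-0.00523429, -0.09829053, -0.01724377]), 'gripper_force': 0.0, 'width': 1.000041138602784} 0.019
top {'camera_matrix': array([[410.1303851 ,   0.        , 318.32573822],
       [  0.        , 410.1303851 , 199.78713129],
       [  0.        ,   0.        ,   1.        ]]), 'rvec': array([ 2.13787574, -2.17249403,  0.1222152 ]), 'tvec': array([-0.00776901,  0.52117071,  1.04586496])}
scene {'camera_matrix': array([[420.5091009 ,   0.        , 321.00528558],
       [  0.        , 420.5091009 , 204.37589888],
       [  0.        ,   0.        ,   1.        ]]), 'rvec': array([ 0.98825055,  2.42635281, -1.11205489]), 'tvec': array([ 0.3809694 , -0.21884425,  1.13138419])}
```

View pics/top0.png

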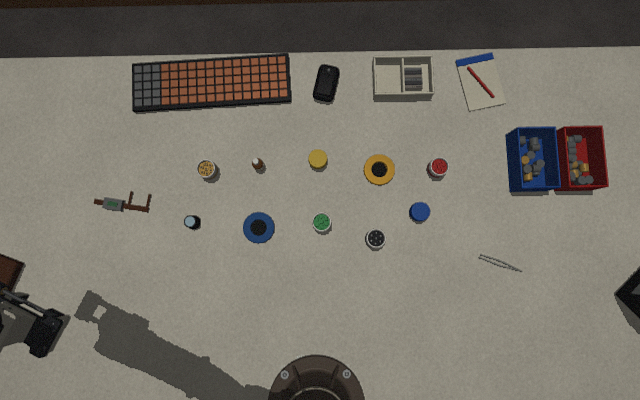

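View pics/scene0.png

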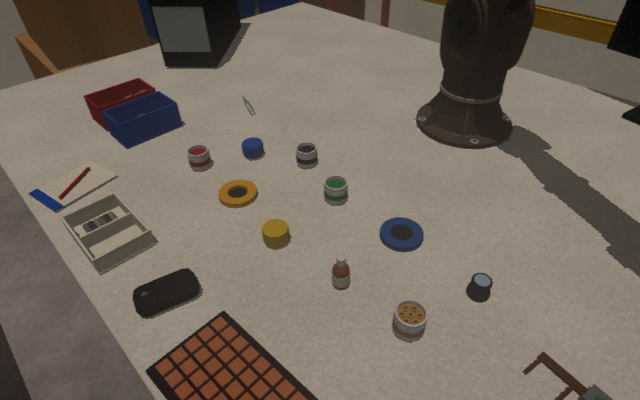

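Top view shows brass (206,169), vial (258,163), yellow lid (318,159), yellow base (379,169), red (438,168), loupe (192,222), blue base (259,227), green (321,223), black (376,239) and blue lid (420,212). The scene view agrees.

```bash
cat > h.py <<'E'
from cell import sensors, optics, arm
import cv2, numpy as np
def cam(n):
    c=optics.calibration(n); R=cv2.Rodrigues(np.array(c["rvec"]))[0]; return c["camera_matrix"],R,np.array(c["tvec"]).ravel()
def ray(C,uv,z):
    K,R,t=C; o=-R.T@t; d=R.T@np.linalg.inv(K)@np.array([uv[0],uv[1],1.]); return o+d*(z-o[2])/d[2]
def proj(C,p):
    K,R,t=C; q=K@(R@np.array(p)+t); return q[:2]/q[2]
E
python3 - <<'E'
from h import *
C=cam("top")
for n,uv,z in [("brass",(206,169),.046),("vial",(258,163),.07),("lidy",(318,159),.036),("basey",(379,169),.012),("red",(438,168),.046),("loupe",(192,222),.036),("baseb",(259,227),.012),("green",(321,223),.046),("black",(376,239),.046),("lidb",(420,212),.036)]:
    print(n,ray(C,uv,z).round(3))
W=cam("wrist"); s=sensors.observe(); Rt=cv2.Rodrigues(s["ee_rot"])[0]
print("wrist K",W[0].round(1),"pos",-W[1].T@W[2],"in tool",Rt.T@(-W[1].T@W[2]-s["position"]),"axis z in tool",Rt.T@W[1].T[:,2]); print(Rt.round(3))
E
```

```text
brass [0.605 0.277 0.046]
vial [0.614 0.137 0.07 ]
lidy [ 0.629 -0.017  0.036]
basey [ 0.604 -0.181  0.012]
red [ 0.598 -0.33   0.046]
loupe [0.468 0.314 0.036]
baseb [0.453 0.143 0.012]
green [ 0.459 -0.022  0.046]
black [ 0.416 -0.162  0.046]
lidb [ 0.484 -0.28   0.036]
wrist K [[340.4   0.  320.4]
 [  0.  340.4 198.8]
 [  0.    0.    1. ]] pos [0.21379916 0.5916811  0.38426682] in tool [ 0.07162286  0.00026315 -0.13922021] axis z in tool [-2.68026001e-01  8.15720043e-04  9.63411333e-01]
[[-0.896  0.445 -0.   ]
 [ 0.445  0.896 -0.001]
 [-0.    -0.001 -1.   ]]
```

Emit:
{"api": "arm_command", "payload": {
  "deltas": [0,0,0,0.27,-0.34,0,91,0,0,0,0.27,-0.34,0,91,0,0,0,0.27,-0.34,0,91,0,0,0,0.27,-0.34,0,91,0,0,0,0.27,-0.34,0,91,0,0,0,0.27,-0.34,0,91,0,0,0,0.27,-0.34,0,91,0,0,0,0.27,-0.34,0,91,0,0,0,0.27,-0.34,0,91,0,0,0,0.27,-0.34,0,91,0,0,0,0.27,-0.34,0,91,0,0,0,0.27,-0.34,0,91,0,0,0,0.27,-0.34,0,91]
}}

```text
clock: 1.4
position: [0.547, 0.2214, 0.2456]
ee_rot: [-0.713, -3.059, -0.001]
force: [-0.0, -0.7, -0.6]
width: 0.994
gripper_force: 0.0
```

Run:
```python
from h import *
s=sensors.observe(); print(s["clock"],s["position"],s["ee_rot"],s["dq"].round(3),s["joints"].round(2))
C=cam("wrist"); im=optics.get_image("wrist"); cv2.imwrite("pics/w1.png",im); np.savez("w1.npz",K=C[0],R=C[1],t=C[2])
```

```text
1.4 [0.54699683 0.22138636 0.24561919] [-7.13463382e-01 -3.05880669e+00 -5.08589283e-04] [-0.002 -0.002  0.005 -0.002  0.002 -0.     0.002] [-0.59  0.38  0.15  1.67 -0.06  1.1   0.7 ]
```

View pics/w1.png

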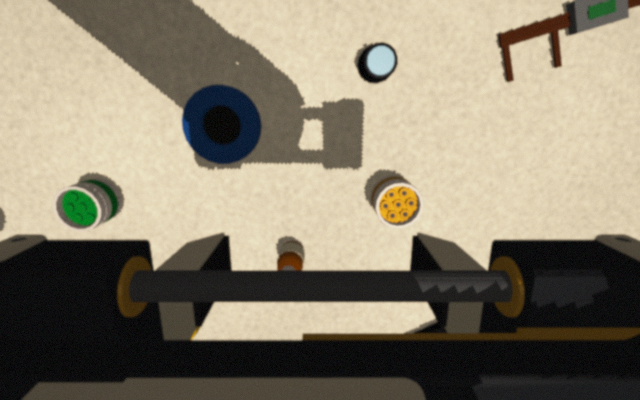

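Wrist view shows brass pot (398,203), blue base (222,124), green (80,207) and loupe (380,62). Now I'll fit models to the colour masks.

```bash
cat >> h.py <<'E'
from scipy.optimize import minimize
A=np.linspace(0,2*np.pi,72,endpoint=False)
def ring(C,x,y,z,r): return np.array([proj(C,(x+r*np.cos(a),y+r*np.sin(a),z)) for a in A])
def poly(p,S=4):
    m=np.zeros((400*S,640*S),np.uint8); cv2.fillConvexPoly(m,np.round((p+.5)*S*16).astype(np.int32),255,shift=4)
    return cv2.resize(m,(640,400),interpolation=cv2.INTER_AREA)/255.
def model(C,k,x,y,z0):
    if k=="pot": return poly(ring(C,x,y,z0+.0395,.0215))*poly(ring(C,x,y,z0+.046,.0215))
    parts={"lid":[(.006,.025),(.036,.025)],"base":[(0,.042),(.012,.042)]}[k]
    return poly(cv2.convexHull(np.vstack([ring(C,x,y,z0+z,r) for z,r in parts]).astype(np.float32))[:,0])
HUE={"blue":(100,125),"yellow":(18,32),"brass":(12,28),"red":(170,8),"green":(45,85)}
def fit(im,C,k,col,g,z0=0,satmin=120,verb=1):
    hsv=cv2.cvtColor(im,cv2.COLOR_BGR2HSV).astype(int); h=hsv[...,0]
    if col=="dark": m=hsv[...,2]<satmin
    else:
        lo,hi=HUE[col]; m=((h>=lo)&(h<=hi) if lo<hi else (h>=lo)|(h<=hi))&(hsv[...,1]>satmin)
    hh=.046 if k=="pot" else .03
    c=proj(C,(*g,z0+hh)); rr=np.linalg.norm(proj(C,(g[0]+.06,g[1],z0+hh))-c) # search window
    w=np.zeros(m.shape,np.uint8); cv2.circle(w,tuple(int(v) for v in c),int(rr),1,-1)
    m=(m&(w>0)).astype(np.uint8); m=cv2.morphologyEx(m,cv2.MORPH_CLOSE,np.ones((5,5),np.uint8))
    n,l,st,_=cv2.connectedComponentsWithStats(m); m=(l==1+np.argmax(st[1:,4])).astype(np.uint8)
    cs=cv2.findContours(m,cv2.RETR_EXTERNAL,cv2.CHAIN_APPROX_NONE)[0]; cv2.drawContours(m,[cv2.convexHull(cs[0])],-1,1,-1)
    f=lambda p: 1-(lambda q: np.minimum(q,m).sum()/np.maximum(q,m).sum())(model(C,k,p[0],p[1],z0))
    r=minimize(f,g,method="Nelder-Mead",options=dict(initial_simplex=[g,(g[0]+.01,g[1]),(g[0],g[1]+.01)],xatol=1e-4,fatol=1e-4))
    if verb: print(k,col,r.x.round(4),"IoU %.3f"%(1-r.fun), int(m.sum()))
    return r.x
E
python3 - <<'E'
from h import *
d=np.load("w1.npz"); C=(d["K"],d["R"],d["t"]); im=cv2.imread("pics/w1.png")
fit(im,C,"pot","brass",(.605,.277)); fit(im,C,"base","blue",(.453,.143)); fit(im,C,"pot","green",(.459,-.022))
T=cam("top"); t=cv2.imread("pics/top0.png")
fit(t,T,"pot","brass",(.605,.277)); fit(t,T,"base","blue",(.453,.143),satmin=100); fit(t,T,"lid","blue",(.484,-.28),satmin=100)
fit(t,T,"lid","yellow",(.629,-.017)); fit(t,T,"base","yellow",(.604,-.181)); fit(t,T,"pot","red",(.598,-.33))
E
```

```text
pot brass [0.6103 0.2818] IoU 0.958 1139
base blue [0.4558 0.1477] IoU 0.924 4683
pot green [ 0.4656 -0.0209] IoU 0.864 930
pot brass [0.6092 0.2802] IoU 0.892 175
base blue [0.4535 0.146 ] IoU 0.930 754
lid blue [ 0.4871 -0.2806] IoU 0.902 312
lid yellow [ 0.6331 -0.0149] IoU 0.907 291
base yellow [ 0.605  -0.1809] IoU 0.958 760
pot red [ 0.6028 -0.3319] IoU 0.785 245
```

Emit:
{"api": "arm_command", "payload": {
  "deltas": [0,0,0,0.062,0.061,0,80,0,0,0,0.062,0.061,-0.04,80,0,0,0,0.062,0.061,-0.08,80,0,0,0,0.062,0.061,-0.12,80,0,0,0,0.062,0.061,-0.15,80,0,0,0,0.062,0.061,-0.15,80,0,0,0,0.062,0.061,-0.15,80]
}}

```text
clock: 2.15
position: [0.6097, 0.2815, 0.0963]
ee_rot: [-0.716, -3.059, 0.0]
force: [-0.0, 0.6, -0.6]
width: 0.872
gripper_force: 0.0
```

Emit:
{"api": "arm_command", "payload": {
  "deltas": [0,0,0,0,0,-0.03,80,0,0,0,0,0,-0.05,80,0,0,0,0,0,-0.062,80,0,0,0,0,0,-0.062,80,0,0,0,0,0,-0.062,45,0,0,0,0,0,-0.062,45,0,0,0,0,0,-0.062,45,0,0,0,0,0,-0.062,45,0,0,0,0,0,-0.062,45,0,0,0,0,0,-0.062,45],
  "force": 25
}}

```text
clock: 3.15
position: [0.6103, 0.281, 0.0343]
ee_rot: [0.717, 3.058, 0.001]
force: [-1.0, -0.6, 5.9]
width: 0.543
gripper_force: 25.0
```

Emit:
{"api": "arm_command", "payload": {
  "deltas": [0,0,0,0,0,0.01,45,0,0,0,0,0,0.04,45,0,0,0,0,0,0.08,45,0,0,0,-0.025,-0.022,0.08,45,0,0,0,-0.055,-0.048,0.08,45,0,0,0,-0.085,-0.074,0.08,45,0,0,0,-0.115,-0.1,0.08,45,0,0,0,-0.14,-0.122,0.08,45,0,0,0,-0.154,-0.134,0.08,45,0,0,0,-0.154,-0.134,0.08,45,0,0,0,-0.154,-0.134,0.08,45,0,0,0,-0.154,-0.134,0.05,45,0,0,0,-0.154,-0.134,0.035,45,0,0,0,-0.154,-0.134,0.025,45,0,0,0,-0.154,-0.134,0.025,45,0,0,0,-0.154,-0.134,0.025,45]
}}

```text
clock: 4.75
position: [0.4565, 0.1472, 0.059]
ee_rot: [0.717, 3.058, 0.0]
force: [-0.6, -0.7, -0.2]
width: 0.539
gripper_force: 25.0
```

Run:
```python
from h import *
s=sensors.observe(); print(s["position"],s["force"])
C=cam("wrist"); im=optics.get_image("wrist"); cv2.imwrite("pics/w2.png",im)
T=cam("scene"); t=optics.get_image("scene"); cv2.imwrite("pics/s2.png",t)
fit(im,C,"base","blue",(.456,.147))
```

```text
[0.45652794 0.14721252 0.05899449] [-0.61269383 -0.70296485 -0.18320727]
base blue [0.4552 0.1472] IoU 0.590 9289
```

View pics/w2.png

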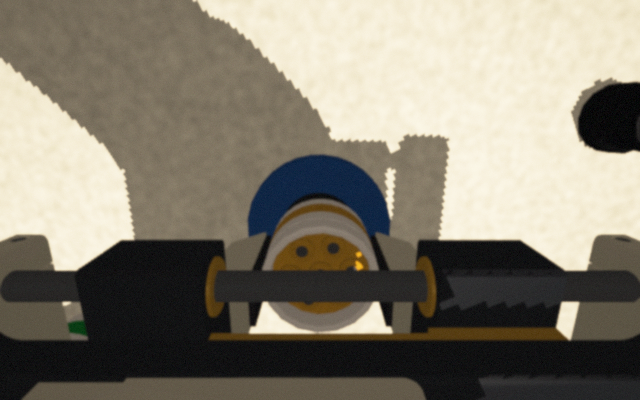

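The pot is held over the blue base at about (320,260). It's centred left to right on the base's visible arc (248–390), so I'll lower it.

Emit:
{"api": "arm_command", "payload": {
  "deltas": [0,0,0,0,0,-0.006,45,0,0,0,0,0,-0.01,45,0,0,0,0,0,-0.014,45,0,0,0,0,0,-0.017,45,0,0,0,0,0,-0.019,45,0,0,0,0,0,-0.02,45,0,0,0,0,0,-0.02,45]
}}

```text
clock: 5.55
position: [0.4559, 0.1467, 0.04]
ee_rot: [-0.718, -3.058, -0.001]
force: [-6.1, -1.8, 25.1]
width: 0.536
gripper_force: 25.0
```

Emit:
{"api": "arm_command", "payload": {
  "deltas": [0,0,0,0,0,0,52,0,0,0,0,0,0.001,80,0,0,0,0,0,0.001,80,0,0,0,0,0,0.001,80,0,0,0,0,0,0.001,80,0,0,0,0,0,0.04,80,0,0,0,0,0,0.08,80,0,0,0,0,0,0.12,80,0,0,0,0.01,0,0.16,80,0,0,0,0.03,-0.01,0.2,80,0,0,0,0.03,-0.01,0.2,80,0,0,0,0.03,-0.01,0.2,80]
}}

```text
clock: 6.75
position: [0.4864, 0.1367, 0.2392]
ee_rot: [0.718, 3.057, 0.002]
force: [-0.3, 1.4, -0.4]
width: 0.874
gripper_force: 0.0
```

Run:
```python
from h import *
s=sensors.observe(); print(s["position"],s["force"],s["clock"])
C=cam("wrist"); im=optics.get_image("wrist"); cv2.imwrite("pics/w3.png",im)
fit(im,C,"base","blue",(.456,.147)); fit(im,C,"pot","brass",(.456,.147),.006)
```

```text
[0.48641963 0.1367188  0.2391935 ] [-0.2580307   1.42318663 -0.42214183] 6.75
base blue [0.4554 0.1472] IoU 0.928 4579
pot brass [0.4553 0.1473] IoU 0.956 1473
```

View pics/w3.png

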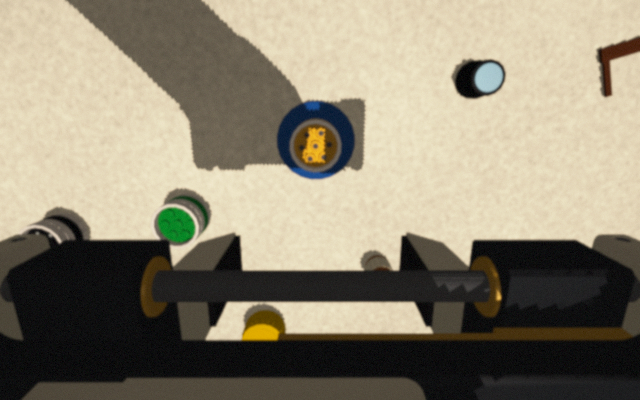

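The brass pot is seated concentrically on the blue base (315,140), both fitting to (0.455,0.147).

Emit:
{"api": "arm_command", "payload": {
  "deltas": [0,0,0,0.144,-0.437,0,80,0,0,0,0.144,-0.437,0,80,0,0,0,0.144,-0.437,0,80,0,0,0,0.144,-0.437,0,80,0,0,0,0.144,-0.437,0,80,0,0,0,0.144,-0.437,0,80,0,0,0,0.144,-0.437,0,80,0,0,0,0.144,-0.437,0,80,0,0,0,0.144,-0.437,0,80,0,0,0,0.144,-0.437,0,80,0,0,0,0.144,-0.437,0,80,0,0,0,0.144,-0.437,0,80,0,0,0,0.144,-0.437,0,80]
}}

```text
clock: 8.1
position: [0.63, -0.2975, 0.2381]
ee_rot: [-0.713, -3.058, -0.003]
force: [-0.2, 0.3, -1.0]
width: 0.875
gripper_force: 0.0
```

Run:
```python
from h import *
s=sensors.observe(); print(s["position"],s["ee_rot"],s["joints"].round(2),s["clock"])
C=cam("wrist"); im=optics.get_image("wrist"); cv2.imwrite("pics/w4.png",im)
fit(im,C,"base","yellow",(.605,-.181)); fit(im,C,"pot","red",(.603,-.332)); fit(im,C,"lid","blue",(.487,-.28))
```

```text
[ 0.63001848 -0.29753835  0.23808422] [-7.13396347e-01 -3.05820554e+00 -2.54524628e-03] [ 0.17  0.57  0.32  1.4  -0.19  1.2   1.63] 8.1
base yellow [ 0.6065 -0.1797] IoU 0.983 5439
pot red [ 0.6057 -0.3325] IoU 0.968 1345
lid blue [ 0.49   -0.2801] IoU 0.920 2546
```

View pics/w4.png

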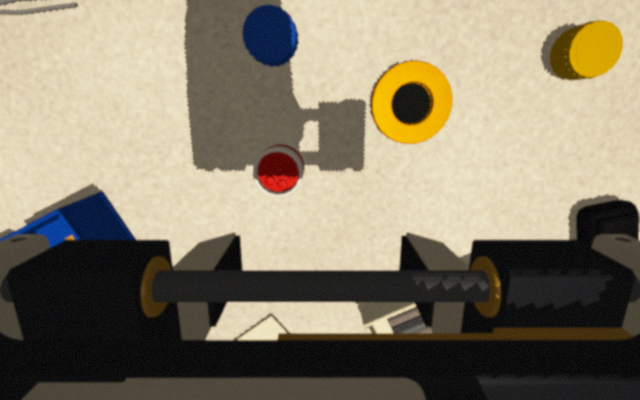

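The red pot is at (280,172), the blue lid at (270,35) and the yellow base at (412,102).

Emit:
{"api": "arm_command", "payload": {
  "deltas": [0,0,0,-0.024,-0.033,0,80,0,0,0,-0.024,-0.033,-0.04,80,0,0,0,-0.024,-0.033,-0.08,80,0,0,0,-0.024,-0.033,-0.12,80,0,0,0,-0.024,-0.033,-0.14,80,0,0,0,-0.024,-0.033,-0.14,80,0,0,0,-0.024,-0.033,-0.14,80]
}}

```text
clock: 8.85
position: [0.6065, -0.3324, 0.0996]
ee_rot: [0.716, 3.058, 0.0]
force: [0.7, -0.6, 0.4]
width: 0.871
gripper_force: 0.0
```

Emit:
{"api": "arm_command", "payload": {
  "deltas": [0,0,0,0,0,-0.03,80,0,0,0,0,0,-0.05,80,0,0,0,-0.001,0,-0.065,80,0,0,0,-0.001,0,-0.065,80,0,0,0,-0.001,0,-0.065,45,0,0,0,-0.001,0,-0.065,45,0,0,0,-0.001,0,-0.065,45,0,0,0,-0.001,0,-0.065,45,0,0,0,-0.001,0,-0.065,45,0,0,0,-0.001,0,-0.065,45],
  "force": 25
}}

```text
clock: 9.85
position: [0.6054, -0.3333, 0.0344]
ee_rot: [0.717, 3.058, 0.0]
force: [-0.1, 0.8, 5.1]
width: 0.542
gripper_force: 25.0
```

Emit:
{"api": "arm_command", "payload": {
  "deltas": [0,0,0,0,0,0.02,45,0,0,0,0,0,0.06,45,0,0,0,0,0,0.1,45,0,0,0,0,0,0.13,45,0,0,0,-0.007,0.02,0.14,45,0,0,0,-0.016,0.05,0.14,45,0,0,0,-0.028,0.09,0.14,45,0,0,0,-0.04,0.13,0.14,45,0,0,0,-0.053,0.17,0.14,45,0,0,0,-0.066,0.21,0.14,45,0,0,0,-0.078,0.25,0.14,45,0,0,0,-0.09,0.29,0.14,45,0,0,0,-0.103,0.33,0.14,45,0,0,0,-0.116,0.37,0.14,45,0,0,0,-0.128,0.41,0.14,45,0,0,0,-0.138,0.44,0.14,45,0,0,0,-0.146,0.465,0.14,45,0,0,0,-0.15,0.48,0.14,45,0,0,0,-0.15,0.48,0.14,45,0,0,0,-0.15,0.48,0.14,45]
}}

```text
clock: 11.85
position: [0.455, 0.1462, 0.1737]
ee_rot: [0.717, 3.059, -0.001]
force: [-0.7, 0.3, -1.9]
width: 0.541
gripper_force: 25.0
```

Emit:
{"api": "arm_command", "payload": {
  "deltas": [0,0,0,0.0005,0.001,-0.03,45,0,0,0,0.0005,0.001,-0.06,45,0,0,0,0.0005,0.001,-0.07,45,0,0,0,0.0005,0.001,-0.07,45,0,0,0,0.0005,0.001,-0.075,45,0,0,0,0.0005,0.001,-0.08,45,0,0,0,0.0005,0.001,-0.085,45,0,0,0,0.0005,0.001,-0.089,45,0,0,0,0.0005,0.001,-0.092,45,0,0,0,0.0005,0.001,-0.094,45,0,0,0,0.0005,0.001,-0.094,45,0,0,0,0.0005,0.001,-0.094,45]
}}

```text
clock: 13.05
position: [0.4555, 0.1479, 0.0801]
ee_rot: [0.717, 3.058, 0.0]
force: [-1.3, -1.0, 4.7]
width: 0.541
gripper_force: 25.0
```

Emit:
{"api": "arm_command", "payload": {
  "deltas": [0,0,0,0,0,0,52,0,0,0,0,0,0,80,0,0,0,0,0,0,80,0,0,0,0,0,0,80,0,0,0,0,0,0,80,0,0,0,0,0,0.04,80,0,0,0,0,0,0.08,80,0,0,0,0,0,0.12,80,0,0,0,0.01,0,0.16,80,0,0,0,0.03,-0.01,0.18,80,0,0,0,0.03,-0.01,0.18,80,0,0,0,0.03,-0.01,0.18,80]
}}

```text
clock: 14.25
position: [0.4853, 0.1376, 0.2595]
ee_rot: [-0.719, -3.058, -0.0]
force: [0.7, -0.5, 0.4]
width: 0.871
gripper_force: 0.0
```

Run:
```python
from h import *
s=sensors.observe(); print(s["position"],s["force"],s["clock"])
C=cam("wrist"); im=optics.get_image("wrist"); cv2.imwrite("pics/w5.png",im)
fit(im,C,"pot","red",(.456,.147),.046); fit(im,C,"base","blue",(.456,.147))
```

```text
[0.48532739 0.13764862 0.25951443] [ 0.68252311 -0.52575508  0.35575917] 14.25
pot red [0.4554 0.1484] IoU 0.960 1656
base blue [0.455  0.1473] IoU 0.847 3754
```

View pics/w5.png

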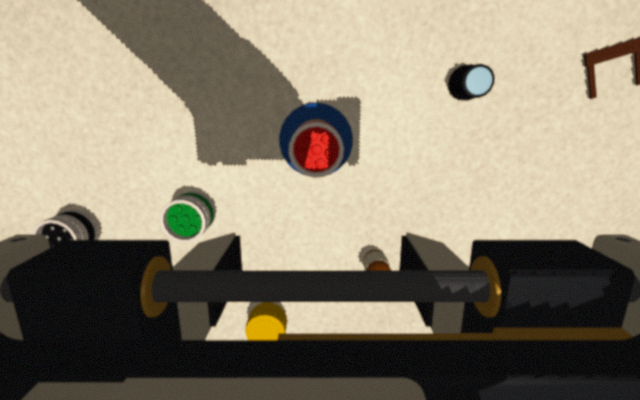

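The red pot is upright and seated on the brass pot (316,148), fitting to (0.4554,0.1484). Next is the blue lid.

Emit:
{"api": "arm_command", "payload": {
  "deltas": [0,0,0,0.025,-0.428,-0.015,80,0,0,0,0.025,-0.428,-0.015,80,0,0,0,0.025,-0.428,-0.015,80,0,0,0,0.025,-0.428,-0.015,80,0,0,0,0.025,-0.428,-0.015,80,0,0,0,0.025,-0.428,-0.015,80,0,0,0,0.025,-0.428,-0.015,80,0,0,0,0.025,-0.428,-0.015,80,0,0,0,0.025,-0.428,-0.015,80,0,0,0,0.025,-0.428,-0.015,80,0,0,0,0.025,-0.428,-0.015,80,0,0,0,0.025,-0.428,-0.015,80,0,0,0,0.025,-0.428,-0.015,80]
}}

```text
clock: 15.6
position: [0.5107, -0.2882, 0.2444]
ee_rot: [-0.714, -3.059, -0.002]
force: [-0.4, 0.1, -0.3]
width: 0.875
gripper_force: 0.0
```

Run:
```python
from h import *
s=sensors.observe(); print(s["position"],s["ee_rot"],s["joints"].round(2),s["clock"])
C=cam("wrist"); im=optics.get_image("wrist"); cv2.imwrite("pics/w6.png",im)
fit(im,C,"lid","blue",(.49,-.28)); fit(im,C,"pot","dark",(.418,-.162),satmin=90)
```

```text
[ 0.51068475 -0.28824702  0.24436707] [-7.13702514e-01 -3.05867959e+00 -1.63190461e-03] [ 0.1   0.39  0.45  1.7  -0.19  1.1   1.72] 15.6
lid blue [ 0.4891 -0.2803] IoU 0.909 1777
pot dark [ 0.4205 -0.1599] IoU 0.964 1756
```

View pics/w6.png

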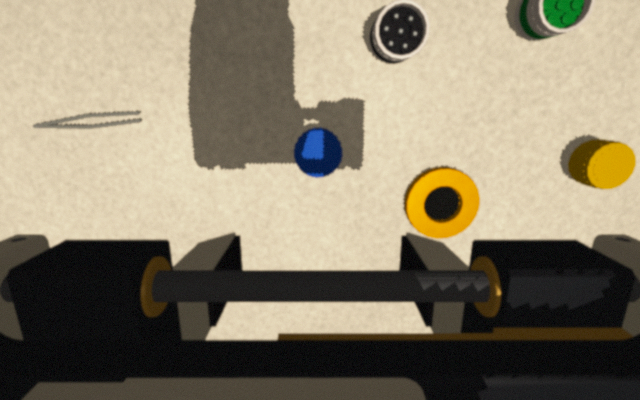

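The blue lid is at (318,152) and the black pot at (398,31).

Emit:
{"api": "arm_command", "payload": {
  "deltas": [0,0,0,-0.021,0.01,-0.04,80,0,0,0,-0.021,0.01,-0.08,80,0,0,0,-0.021,0.01,-0.12,80,0,0,0,-0.021,0.01,-0.155,80,0,0,0,-0.021,0.01,-0.155,80,0,0,0,-0.021,0.01,-0.155,80]
}}

```text
clock: 16.25
position: [0.4896, -0.2798, 0.0903]
ee_rot: [-0.716, -3.058, -0.0]
force: [0.8, -1.6, 0.5]
width: 0.87
gripper_force: 0.0
```

Emit:
{"api": "arm_command", "payload": {
  "deltas": [0,0,0,-0.0005,0,-0.03,80,0,0,0,-0.0005,0,-0.05,80,0,0,0,-0.0005,0,-0.063,80,0,0,0,-0.0005,0,-0.063,80,0,0,0,-0.0005,0,-0.063,45,0,0,0,-0.0005,0,-0.063,45,0,0,0,-0.0005,0,-0.063,45,0,0,0,-0.0005,0,-0.063,45,0,0,0,-0.0005,0,-0.063,45,0,0,0,-0.0005,0,-0.063,45],
  "force": 25
}}

```text
clock: 17.25
position: [0.4893, -0.2803, 0.0273]
ee_rot: [0.717, 3.058, 0.0]
force: [-0.4, 0.3, 5.1]
width: 0.541
gripper_force: 25.0
```

Emit:
{"api": "arm_command", "payload": {
  "deltas": [0,0,0,0,0,0.02,45,0,0,0,0,0,0.06,45,0,0,0,0,0,0.1,45,0,0,0,0,0,0.14,45,0,0,0,-0.002,0.02,0.16,45,0,0,0,-0.004,0.05,0.16,45,0,0,0,-0.007,0.09,0.16,45,0,0,0,-0.01,0.13,0.16,45,0,0,0,-0.014,0.17,0.16,45,0,0,0,-0.017,0.21,0.16,45,0,0,0,-0.02,0.25,0.16,45,0,0,0,-0.023,0.29,0.16,45,0,0,0,-0.026,0.33,0.16,45,0,0,0,-0.029,0.37,0.16,45,0,0,0,-0.032,0.4,0.16,45,0,0,0,-0.034,0.42,0.16,45,0,0,0,-0.034,0.428,0.16,45,0,0,0,-0.034,0.428,0.16,45,0,0,0,-0.034,0.428,0.16,45]
}}

```text
clock: 19.15
position: [0.4551, 0.1465, 0.1867]
ee_rot: [0.719, 3.058, -0.001]
force: [-0.0, -0.0, -0.4]
width: 0.542
gripper_force: 25.0
```

Emit:
{"api": "arm_command", "payload": {
  "deltas": [0,0,0,0.0005,0.001,-0.03,45,0,0,0,0.0005,0.001,-0.05,45,0,0,0,0.0005,0.001,-0.05,45,0,0,0,0.0005,0.001,-0.055,45,0,0,0,0.0005,0.001,-0.06,45,0,0,0,0.0005,0.001,-0.065,45,0,0,0,0.0005,0.001,-0.069,45,0,0,0,0.0005,0.001,-0.072,45,0,0,0,0.0005,0.001,-0.074,45,0,0,0,0.0005,0.001,-0.074,45,0,0,0,0.0005,0.001,-0.074,45]
}}

```text
clock: 20.25
position: [0.4555, 0.1489, 0.1132]
ee_rot: [0.717, 3.058, 0.001]
force: [-1.1, -0.0, 6.1]
width: 0.539
gripper_force: 25.0
```

Contact came at the expected height, so I'll release, rise and check.

Emit:
{"api": "arm_command", "payload": {
  "deltas": [0,0,0,0,0,0,52,0,0,0,0,0,0,80,0,0,0,0,0,0,80,0,0,0,0,0,0,80,0,0,0,0,0,0,80,0,0,0,0,0,0.04,80,0,0,0,0,0,0.08,80,0,0,0,0,0,0.12,80,0,0,0,0.03,-0.01,0.15,80,0,0,0,0.03,-0.01,0.15,80,0,0,0,0.03,-0.01,0.15,80]
}}

```text
clock: 21.35
position: [0.4858, 0.1386, 0.2629]
ee_rot: [0.719, 3.057, 0.001]
force: [-1.1, 0.3, -0.6]
width: 0.875
gripper_force: 0.0
```

Run:
```python
from h import *
s=sensors.observe(); print(s["position"],s["clock"])
C=cam("wrist"); im=optics.get_image("wrist"); cv2.imwrite("pics/w7.png",im)
S=optics.get_image("scene"); c=S[120:320,300:520]; cv2.imwrite("pics/s7.png",cv2.resize(c,None,fx=3,fy=3,interpolation=cv2.INTER_CUBIC)[:600,:660])
```

```text
[0.48580203 0.13863125 0.26288002] 21.35
```

View pics/s7.png

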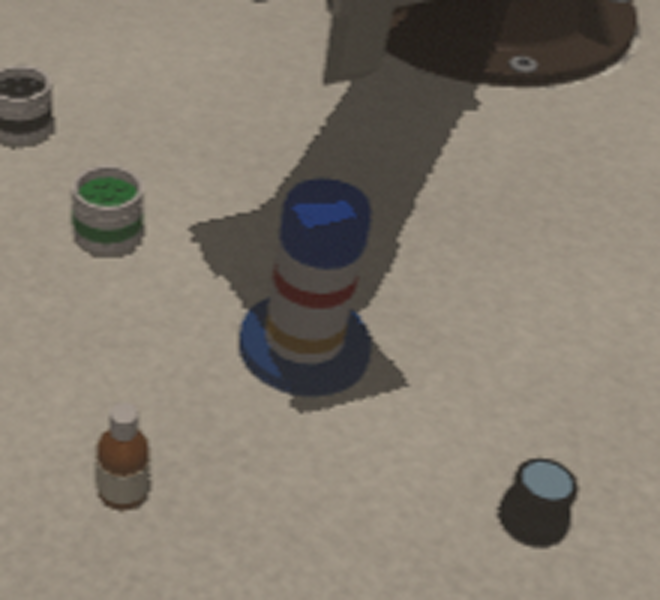

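The blue stack stands complete and straight in the scene crop (around 310,270 in the crop). The bottle, loupe and green pot haven't moved. Next is the black pot.

Emit:
{"api": "arm_command", "payload": {
  "deltas": [0,0,0,-0.04,-0.31,-0.02,80,0,0,0,-0.04,-0.31,-0.02,80,0,0,0,-0.04,-0.31,-0.02,80,0,0,0,-0.04,-0.31,-0.02,80,0,0,0,-0.04,-0.31,-0.02,80,0,0,0,-0.04,-0.31,-0.02,80,0,0,0,-0.04,-0.31,-0.02,80,0,0,0,-0.04,-0.31,-0.02,80,0,0,0,-0.04,-0.31,-0.02,80,0,0,0,-0.04,-0.31,-0.02,80]
}}

```text
clock: 22.45
position: [0.4455, -0.1693, 0.2422]
ee_rot: [-0.713, -3.058, -0.001]
force: [0.1, 0.3, -0.6]
width: 0.871
gripper_force: 0.0
```

Run:
```python
from h import *
s=sensors.observe(); print(s["position"],s["ee_rot"],s["joints"].round(2),s["clock"])
C=cam("wrist"); im=optics.get_image("wrist"); cv2.imwrite("pics/w8.png",im)
for v in (70,90,110): fit(im,C,"pot","dark",(.4205,-.16),satmin=v)
```

```text
[ 0.44545251 -0.16934449  0.24217722] [-7.13364740e-01 -3.05819381e+00 -8.98144794e-04] [-0.19  0.2   0.53  1.96 -0.12  1.01  1.51] 22.45
pot dark [ 0.4205 -0.1606] IoU 0.966 1410
pot dark [ 0.4187 -0.1593] IoU 0.825 1755
pot dark [ 0.3992 -0.1394] IoU 0.232 6696
```

View pics/w8.png

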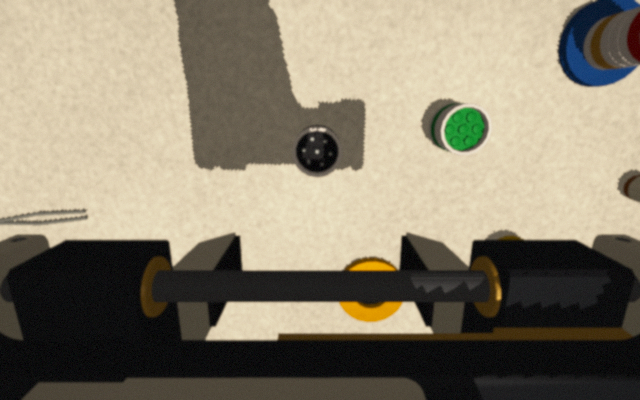

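The black pot is at (317,150).

Emit:
{"api": "arm_command", "payload": {
  "deltas": [0,0,0,-0.025,0.01,-0.04,80,0,0,0,-0.025,0.01,-0.08,80,0,0,0,-0.025,0.01,-0.12,80,0,0,0,-0.025,0.01,-0.145,80,0,0,0,-0.025,0.01,-0.145,80,0,0,0,-0.025,0.01,-0.145,80]
}}

```text
clock: 23.1
position: [0.4207, -0.1606, 0.0981]
ee_rot: [-0.716, -3.058, -0.0]
force: [-0.2, -0.6, 1.4]
width: 0.868
gripper_force: 0.0
```

Emit:
{"api": "arm_command", "payload": {
  "deltas": [0,0,0,0,0,-0.03,80,0,0,0,0,0,-0.05,80,0,0,0,0,0,-0.064,80,0,0,0,0,0,-0.064,80,0,0,0,0,0,-0.064,45,0,0,0,0,0,-0.064,45,0,0,0,0,0,-0.064,45,0,0,0,0,0,-0.064,45,0,0,0,0,0,-0.064,45,0,0,0,0,0,-0.064,45],
  "force": 25
}}

```text
clock: 24.1
position: [0.4209, -0.1612, 0.0343]
ee_rot: [0.717, 3.058, 0.0]
force: [-1.7, 0.6, 8.5]
width: 0.541
gripper_force: 25.0
```

Emit:
{"api": "arm_command", "payload": {
  "deltas": [0,0,0,0,0,0.02,45,0,0,0,0,0,0.06,45,0,0,0,0,0,0.08,45,0,0,0,0.025,-0.003,0.08,45,0,0,0,0.06,-0.006,0.08,45,0,0,0,0.1,-0.01,0.08,45,0,0,0,0.14,-0.014,0.08,45,0,0,0,0.17,-0.017,0.08,45,0,0,0,0.185,-0.019,0.08,45,0,0,0,0.185,-0.019,0.08,45,0,0,0,0.185,-0.019,0.05,45,0,0,0,0.185,-0.019,0.03,45,0,0,0,0.185,-0.019,0.025,45,0,0,0,0.185,-0.019,0.025,45,0,0,0,0.185,-0.019,0.025,45]
}}

```text
clock: 25.6
position: [0.6056, -0.1805, 0.0597]
ee_rot: [0.718, 3.057, -0.0]
force: [-0.1, 0.2, -0.8]
width: 0.541
gripper_force: 25.0
```

Emit:
{"api": "arm_command", "payload": {
  "deltas": [0,0,0,0.0005,0,-0.006,45,0,0,0,0.0005,0,-0.01,45,0,0,0,0.0005,0,-0.014,45,0,0,0,0.0005,0,-0.017,45,0,0,0,0.0005,0,-0.019,45,0,0,0,0.0005,0,-0.02,45,0,0,0,0.0005,0,-0.02,45]
}}

```text
clock: 26.3
position: [0.6058, -0.1802, 0.0403]
ee_rot: [0.718, 3.058, 0.001]
force: [-6.3, 2.6, 17.9]
width: 0.543
gripper_force: 25.0
```

Emit:
{"api": "arm_command", "payload": {
  "deltas": [0,0,0,0,0,0,52,0,0,0,0,0,0,80,0,0,0,0,0,0,80,0,0,0,0,0,0,80,0,0,0,0,0,0,80,0,0,0,0,0,0.04,80,0,0,0,0,0,0.08,80,0,0,0,0,0,0.12,80,0,0,0,0.02,0.02,0.16,80,0,0,0,0.04,0.06,0.2,80,0,0,0,0.05,0.09,0.2,80,0,0,0,0.05,0.09,0.2,80,0,0,0,0.05,0.09,0.2,80]
}}

```text
clock: 27.6
position: [0.6562, -0.0887, 0.2385]
ee_rot: [-0.713, -3.059, -0.0]
force: [-0.7, -0.5, -0.3]
width: 0.87
gripper_force: 0.0
```

Run:
```python
from h import *
s=sensors.observe(); print(s["position"],s["ee_rot"],s["clock"])
C=cam("wrist"); im=optics.get_image("wrist"); cv2.imwrite("pics/w9.png",im)
fit(im,C,"lid","yellow",(.633,-.015)); fit(im,C,"base","yellow",(.606,-.18))
for v in (70,90): fit(im,C,"pot","dark",(.606,-.18),.006,satmin=v)
```

```text
[ 0.65615034 -0.08868904  0.23847221] [-7.13336642e-01 -3.05923893e+00 -2.66541323e-04] 27.6
lid yellow [ 0.6342 -0.0141] IoU 0.976 2190
base yellow [ 0.6066 -0.1792] IoU 0.958 4619
pot dark [ 0.605  -0.1791] IoU 0.959 1331
pot dark [ 0.6028 -0.1673] IoU 0.698 2035
```

View pics/w9.png

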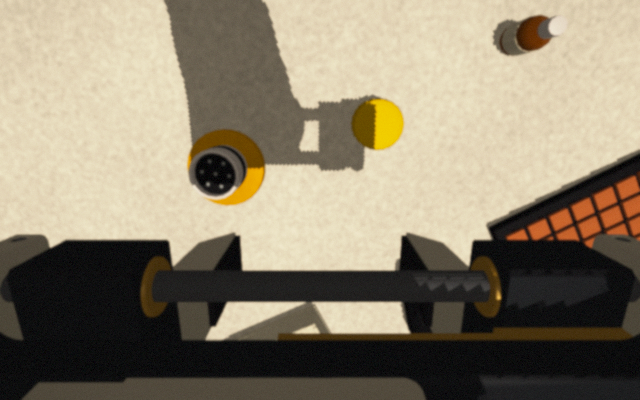

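The black pot is seated on the yellow base (217,172), and the yellow lid is at (378,124).

Emit:
{"api": "arm_command", "payload": {
  "deltas": [0,0,0,-0.022,0.04,0,80,0,0,0,-0.022,0.074,-0.03,80,0,0,0,-0.022,0.074,-0.07,80,0,0,0,-0.022,0.074,-0.11,80,0,0,0,-0.022,0.074,-0.145,80,0,0,0,-0.022,0.074,-0.145,80,0,0,0,-0.022,0.074,-0.145,80]
}}

```text
clock: 28.35
position: [0.6335, -0.0177, 0.094]
ee_rot: [-0.72, -3.057, 0.002]
force: [-0.1, 0.0, 1.0]
width: 0.869
gripper_force: 0.0
```

Emit:
{"api": "arm_command", "payload": {
  "deltas": [0,0,0,0.0005,0.003,-0.03,80,0,0,0,0.0005,0.003,-0.05,80,0,0,0,0.0005,0.003,-0.067,80,0,0,0,0.0005,0.003,-0.067,80,0,0,0,0.0005,0.003,-0.067,80]
}}

```text
clock: 28.85
position: [0.6357, -0.0138, 0.0288]
ee_rot: [0.718, 3.056, 0.001]
force: [0.7, 0.3, 0.8]
width: 0.87
gripper_force: 0.0
```

Emit:
{"api": "arm_command", "payload": {
  "deltas": [0,0,0,-0.001,0,-0.001,80,0,0,0,-0.001,0,-0.001,45,0,0,0,-0.001,0,-0.001,45,0,0,0,-0.001,0,-0.001,45,0,0,0,-0.001,0,-0.001,45,0,0,0,-0.001,0,-0.001,45,0,0,0,-0.001,0,-0.001,45],
  "force": 25
}}

```text
clock: 29.55
position: [0.6335, -0.0131, 0.0258]
ee_rot: [0.717, 3.059, 0.0]
force: [-1.4, -0.1, 2.6]
width: 0.542
gripper_force: 25.0
```

Emit:
{"api": "arm_command", "payload": {
  "deltas": [0,0,0,0,0,0.02,45,0,0,0,0,0,0.06,45,0,0,0,0,0,0.1,45,0,0,0,-0.004,-0.02,0.11,45,0,0,0,-0.01,-0.055,0.11,45,0,0,0,-0.017,-0.095,0.11,45,0,0,0,-0.023,-0.13,0.11,45,0,0,0,-0.028,-0.155,0.11,45,0,0,0,-0.028,-0.166,0.11,45,0,0,0,-0.028,-0.166,0.11,45,0,0,0,-0.028,-0.166,0.09,45,0,0,0,-0.028,-0.166,0.07,45,0,0,0,-0.028,-0.166,0.065,45,0,0,0,-0.028,-0.166,0.065,45,0,0,0,-0.028,-0.166,0.065,45]
}}

```text
clock: 31.05
position: [0.6061, -0.1785, 0.0913]
ee_rot: [0.716, 3.058, 0.0]
force: [0.1, -1.2, -0.6]
width: 0.542
gripper_force: 25.0
```

Emit:
{"api": "arm_command", "payload": {
  "deltas": [0,0,0,-0.0005,-0.0005,-0.006,45,0,0,0,-0.0005,-0.0005,-0.01,45,0,0,0,-0.0005,-0.0005,-0.014,45,0,0,0,-0.0005,-0.0005,-0.017,45,0,0,0,-0.0005,-0.0005,-0.019,45,0,0,0,-0.0005,-0.0005,-0.02,45,0,0,0,-0.0005,-0.0005,-0.02,45]
}}

```text
clock: 31.75
position: [0.6049, -0.1797, 0.0718]
ee_rot: [0.718, 3.058, 0.001]
force: [-4.3, 1.5, 10.8]
width: 0.542
gripper_force: 25.0
```

Seated. Release, rise and look from two cameras.

Emit:
{"api": "arm_command", "payload": {
  "deltas": [0,0,0,0,0,0,52,0,0,0,0,0,0,80,0,0,0,0,0,0,80,0,0,0,0,0,0,80,0,0,0,0,0,0,80,0,0,0,0,0,0.04,80,0,0,0,0,0,0.08,80,0,0,0,0,0,0.12,80,0,0,0,0.03,-0.01,0.16,80,0,0,0,0.04,-0.03,0.2,80,0,0,0,0.05,-0.05,0.22,80,0,0,0,0.05,-0.05,0.22,80,0,0,0,0.05,-0.05,0.22,80]
}}

```text
clock: 33.05
position: [0.6547, -0.2299, 0.2903]
ee_rot: [-0.719, -3.058, -0.0]
force: [-0.1, 0.9, -0.4]
width: 0.869
gripper_force: 0.0
```

Run:
```python
from h import *
s=sensors.observe(); print(s["position"],s["force"],s["clock"])
C=cam("wrist"); im=optics.get_image("wrist"); S=optics.get_image("scene"); T=cam("scene")
fit(im,C,"lid","yellow",(.6055,-.179),.046)
for p in [(.6055,-.179,.082),(.4555,.148,.122)]: print(proj(T,p).round(1))
c=cv2.resize(S[110:350,170:510],None,fx=2.3,fy=2.3,interpolation=cv2.INTER_CUBIC); cv2.imwrite("pics/s9.png",c); print(c.shape)
```

```text
[ 0.65469052 -0.22994747  0.29025473] [-0.07360705  0.86241974 -0.43876844] 33.05
lid yellow [ 0.5992 -0.1742] IoU 0.525 4074
[233.1 164.5]
[408.5 187.3]
(552, 782, 3)
```

View pics/s9.png

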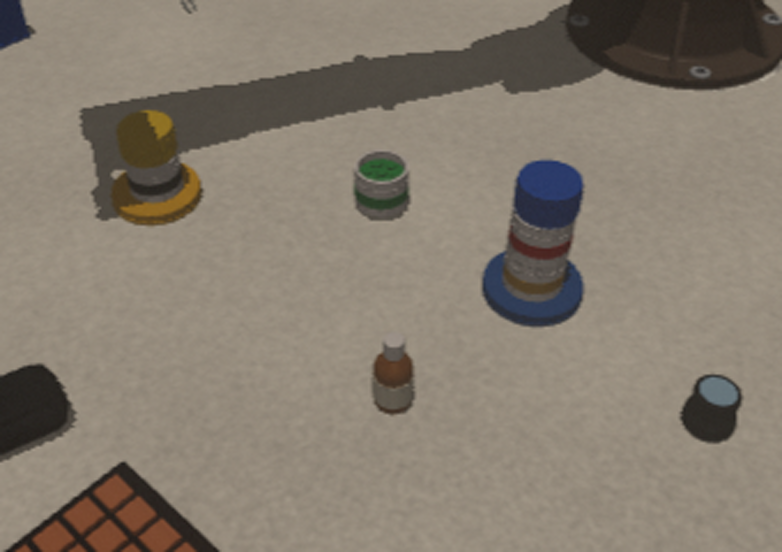

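Both stacks stand straight in the scene crop. The lid tops at (147,123) and (549,180) match the predicted seated positions (145,125) and (549,178). The green pot, bottle and loupe haven't moved.

```bash
python3 -c "
from cell import arm
print(arm.sign_off())"
```

```text
the job is handed in; nothing more can be done
None
```

Both stacks are built, seated and released, and the job is handed in at about 33 s. The green pot, loupe and amber bottle were left where they were.

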